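Tip the cooled biscuits off the tipping tray into the tub

ROBOT

A 6-joint arm with a two-finger parallel gripper is mounted at the origin on the work surface. World frame = base frame: x ahead of the robot, y to its left, z up, the work surface at z = 0. Lengths are in mm, angles in rad, forces in N, time in s.
With the tool pointing down it reaches from about 275 to 825 mm from the base axis. Payload 5.2 kg.
Tool frame: the origin (TCP) lies at the very end of the fingers, on their centre line; the grasp point (between the pads) lies 19 mm behind it; z points along the fingers, y is the direction in which the jaws open and shut (so a half turn about z gives the same grasp; the last joint's range is limited). The gripper opens to 93 mm and grips with 3 to 60 N. Pads are 15 mm wide; open, the fingers measure 128 mm over their backs; the gripper's body (75 mm by 188 mm) begins 65 mm behind the grasp point.
Start: joints at [1.125, 0.259, 1.535, -0, 1.348, -0.203], TCP at [132.209, 533.878, 218.653] pointing down, gripper open.
Joint ranges: [-3.14, 3.14], [-0.91, 2.08], [0.19, 2.58], [-1.22, 4.36], [0.22, 2.71], [-3.12, 3.12]. Speed limits (rad/s): [2.57, 2.57, 3.14, 3.14, 3.14, 3.14].

INTERFACE

Orientations are given as [roll, pitch, yaw] about the fixed x, y, z axes, in that order (R = Rz(yaw) Ry(pitch) Rx(roll)).
In Python, from bench import robot gives the robot as it stands. The module is installed in compiled form; this text tells all that it offers. Calls block until the motion is done:
- robot.move_ptp(position, orientation): joint-space move of the TCP to a pose.
- robot.move_linear(position, ori=None, speed=150, f_stop=None): straight line of the TCP; ori=None keeps the orientation; speed is the mean speed in mm/s. With f_stop (N) it stops when the force on the tool has changed by that much, and returns True; else False.
- robot.move_j(angles): joint-space move.
- robot.move_gripper(opening): opening from 0.0 (shut) to 1.0 (fully open); the grip force is fixed at half the most; returns when the fingers have stopped.
- robot.sleep(seconds).
- robot.inverse_kinematics(position, orientation): joint angles nearest the present ones, or None.
- robot.get_image(name): name is "scene" or "top" or "wrist"; returns a dict with "img" (384x512x3 uint8, blue, green, red), "fovy" (degrees; the focal length in pixels is half the picture's height over the tangent of half this angle, whatever the lens; pixels are square), "cx", "cy" (the principal point, pixels), "eye" and "orientation" of the camera in the world. Camera axes: x right, y down, z forward; pixel columns grow to the right and rows downward; lengths in mm; the calibration is good to about 2 mm. A picture is of the moment at which its call begins. There is no depth.
A pose or a line that the arm cannot do raises robot.MotionError and nothing moves.
- robot.hand_in(): hands the job in, once; it reports no verdict.
Readings, each from a call of its own:
- robot.current_t(): time.
- robot.current_qpos(): joint angles.
- robot.current_joint_vel(): joint speeds.
- robot.current_joint_efforts(): joint torques, N m.
- robot.current_tcp_pos(): TCP position.
- robot.current_eef_rot(): TCP orientation.
- robot.current_contact_force(): force on the tool from outside, world axes, zero at the start.
- robot.current_ft_torque(): the same for the moment, N m.
- robot.current_gripper_width(): opening from 0.0 (shut) to 1.0 (fully open).
Only numpy, scipy, OpenCV 4.12 (cv2) and the standard library are available. Lean on these libraries where they do the work, as an engineer would, in place of code of your own. Each camera call takes 0.05 s, during which the arm holds its last target. There are 200 camera calls.

TASK

Take the white tub by its grip lug and slide it along the counter, square on, until it sits right up against the front plate of the tipping-tray stand, and let go of it. Then push the tray's side tab slowly down until you feel the tray come up against its hidden stop, lean on it there firmly but gently (10 to 15 N, held for a second, never over 25 N) so that all four biscuits slide off the lip into the tub. Ease the tray back to level without letting it snap back, and do not touch the biscuits or disturb the other things on the counter.

Things in the scene. Friction and masses are not known exactly. Their poses are not given: they have to be found in the camera images.
- stand: Fixed steel stand of the tipping tray, 186 mm wide (x), 177 mm high. Origin on the counter under the hinge axis. Its y axis runs along the tray, the open lip at the -y end; its x axis is parallel to the hinge. The flat upright front plate that the tub must touch is its face at y = -90 mm, 178 mm wide, 0 to 94 mm high. Cheeks at x = +-89 mm, y -40 to +40 mm, carry the hinge.
- hinge (a point): The tray's hinge axis (along the stand's x), midway between the cheeks, 165 mm above the counter, straight above the stand's origin. Tray when level, in the stand's frame: 150 mm wide, from y = -135 mm (open lip) to +150 mm (heavy end bar), underside at hinge height, floor 3 mm, side walls 22 mm high.
- tray (a joint): Tray angle, rad: 0 level (at rest), grows as the lip goes down. Its end bar swings it back: 2 to 5 N down on the tab keeps it tilted; let go it snaps back. It stops on a hidden rubber block under it, set afresh each time: somewhere from 0.40 to 0.68 rad, to be felt, and hard (one more mm is some 10 N or more). The biscuits start to slide somewhere between 0.25 and 0.40 rad.
- tab (a point): Centre of the upper face of the tray's push tab, a flat plate 72 (x) by 42 (y) by 4 mm on the tray's -x side near the lip. Level, it is at x = -115, y = -113 mm, 12 mm above the hinge axis, in the stand's frame, and turns with the tray about the hinge. The plate is free 30 mm to its -x side; the tray's side wall, 10 mm higher, is 40 mm to its +x side.
- tub_in (a point): Centre of the inner floor of the white plastic tub, 5 mm above the counter; axes are the tub's. Outside 150 (x) by 160 (y) mm, 60 mm high, walls 5 mm, about 0.35 kg. Its +y wall, 80 mm from here, is to touch the front plate: home is x = 0, y = -170 mm in the stand's frame, axes parallel. It starts 50 to 90 mm short of that, a little askew, and stays clear below the tipped tray.
- tub_grip (a point): Grip point in the tub's lug, an upright block in the middle of its -y wall, 42 mm wide (x), 16 mm thick (y, flush with the wall's inner face), top 85 mm above the counter. The point is mid-width and mid-thickness, 70 mm above the counter (10 mm above the rim), 83 mm to the -y side of the tub's centre. Grasp from above, across the thickness.
- biscuit0: Round biscuit, 46 mm across, 11 mm thick, 22 g, origin at the centre of its underside; starts flat on the +y half of the tray.
- biscuit1: Round biscuit, 46 mm across, 11 mm thick, 22 g, origin at the centre of its underside; starts flat on the +y half of the tray.
- biscuit2: Round biscuit, 46 mm across, 11 mm thick, 22 g, origin at the centre of its underside; starts flat on the +y half of the tray.
- biscuit3: Round biscuit, 46 mm across, 11 mm thick, 22 g, origin at the centre of its underside; starts flat on the +y half of the tray.
- cutter: Bystander: steel ring cutter 64 mm across, 45 mm high, near the tub. Origin at the centre of its underside.
- jar: Bystander: jar 60 mm across, 85 mm high, by the stand. Origin at the centre of its underside.
- scraper: Bystander: dough scraper lying flat, 110 by 90 mm, 16 mm high, beyond the tub. Origin under its blade.
- bowl: Bystander: steel bowl 150 mm across, 60 mm high. Origin at the centre of its underside.
- spatula: Bystander: spatula lying flat. Origin at its underside.
- cup: Bystander: white cup 72 mm across, 85 mm high. Origin at the centre of its underside.
- bottle: Bystander: bottle 64 mm across, 190 mm high. Origin at the centre of its underside.
Not all that is in view belongs to the job. What is shaped like the biscuit3 but black or turquoise is not meant. Leave any pink look-alike of the biscuit0 alone.

How it is judged:
By the outcome, as a careful person would: the job done as asked, in the order asked, and still so for the second after the job is handed in, with the robot touching nothing.
It also fails if it takes over 67 s, if anything falls off the work surface, if the arm or the gripper's body presses on something with over 40 N, if the wrist force passes 120 N, or if a joint passes its speed limit or range.

## Working session

There is one attempt and no reset: what is moved stays moved. The work goes in short steps, each a Python script; the robot and the scene stay as the last script left them, time stands still between calls to the robot, and variables do not carry over. Pictures are saved under pics/ and viewed, about 8 in all and at most 12, crops included, and the job is handed in when it is done.

```bash
mkdir -p pics
cat > h.py <<'E'
import numpy as np, cv2
from scipy.spatial.transform import Rotation as R
from bench import robot
def grab(n,f):
    d=robot.get_image(n); cv2.imwrite('pics/%s.png'%f,d['img']); np.save('pics/%s.npy'%f,d,allow_pickle=True); return d
def load(f): return np.load('pics/%s.npy'%f,allow_pickle=True).item()
def Rm(d):
    o=np.array(d['orientation'],float)
    return o if o.shape==(3,3) else (R.from_euler('xyz',o).as_matrix() if o.size==3 else R.from_quat(o).as_matrix())
def F(d): return d['img'].shape[0]/2/np.tan(np.radians(d['fovy'])/2)
def cast(d,u,v,z):
    r=Rm(d)@np.array([(u-d['cx'])/F(d),(v-d['cy'])/F(d),1]); e=np.array(d['eye'])
    return e+r*(z-e[2])/r[2]
def proj(d,p):
    c=Rm(d).T@(np.array(p)-np.array(d['eye'])); return c[:2]/c[2]*F(d)+[d['cx'],d['cy']]
E
python3 - <<'E'
from h import *
ims=[grab(n,n+'0') for n in('scene','top')]
for d in ims: print({k:v for k,v in d.items() if k!='img'})
cv2.imwrite('pics/both.png',np.hstack([cv2.resize(d['img'],(400,300),interpolation=cv2.INTER_AREA) for d in ims]))
print(robot.current_t(),robot.current_tcp_pos(),robot.current_eef_rot())
E
```

```text
{'fovy': 44.05705442432656, 'cx': 247.32874518128781, 'cy': 187.65026993383648, 'eye': array([1356.75444298,  495.42847642, 1058.04738727]), 'orientation': array([-2.33680557,  0.00973018,  2.0619407 ])}
{'fovy': 50.53029765490863, 'cx': 250.9177452392352, 'cy': 193.31026771666276, 'eye': array([ 329.56857585,   29.10439361, 1584.53206608]), 'orientation': array([-2.99910632e+00,  1.02105449e-03, -1.54345323e+00])}
0.1 [132.01053044 533.45805742 217.91072891] [-3.14004057e+00 -3.23241831e-04  2.89880105e+00]
```

View pics/top0.png

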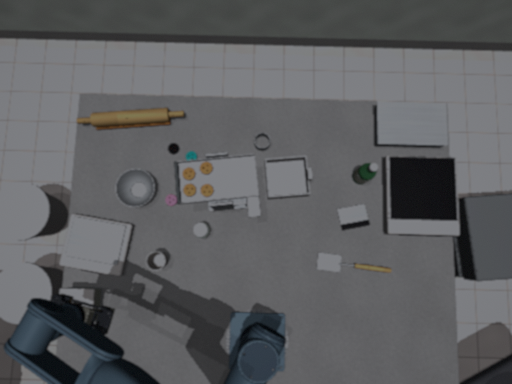

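View pics/scene0.png

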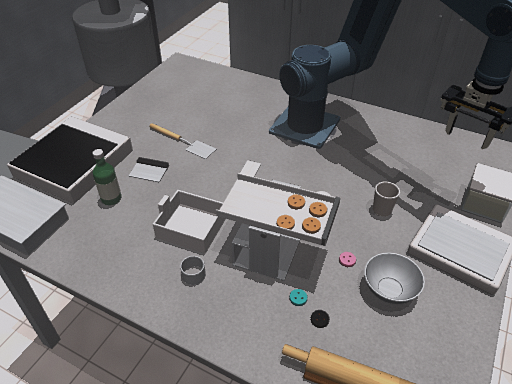

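Top view: the tray spans (178–258, 155–203) with its lip to the right, and the tab is at (254,207). The tub is at (287,178) with its lug at (310,174), and the cutter at (262,142). Four orange biscuits lie in the tray; the pink, turquoise and black discs on the counter are decoys. Next I'll take wrist views from above.

Run:
```python
from h import *
d=load('top0')
for n,u,v,z in [('tub',287,178,60),('lug',310,174,85),('tab',254,207,177),('lipc',258,178,170),('bar',179,183,180),('cutter',262,142,45),('jar',201,230,85)]: print(n,cast(d,u,v,z).round())
for i,p in enumerate([(560,-40,430),(520,150,500)]):
    try:
        robot.move_ptp(p,[np.pi,0,np.pi/2+.0]); d=grab('wrist','w%d'%i)
        print({k:v for k,v in d.items() if k!='img'},robot.current_tcp_pos(),robot.current_t(),robot.current_qpos())
    except robot.MotionError as e: print(p,e)
```

```text
tub [611. -99.  60.]
lug [ 624. -183.   85.]
tab [484.  24. 177.]
lipc [588.  13. 170.]
bar [561. 289. 180.]
cutter [753.  -1.  45.]
jar [403. 216.  85.]
{'fovy': 62.10075527719053, 'cx': 253.758023174081, 'cy': 186.89864496032203, 'eye': array([558.96018671,  44.48551862, 595.32331035]), 'orientation': array([2.83977214e+00, 8.77378185e-04, 8.92498570e-04])} [559.96646232 -39.08877477 429.82316288] 2.7917 [-2.68521122e-01  2.33833922e-01  1.06803656e+00  2.10315140e-04
  1.84010853e+00 -2.69936046e-01]
{'fovy': 62.10075527719053, 'cx': 253.758023174081, 'cy': 186.89864496032203, 'eye': array([519.40431661, 233.2859202 , 664.6919339 ]), 'orientation': array([ 2.83869023e+00,  1.38766543e-03, -4.97764594e-04])} [520.35887691 148.97944835 498.93406958] 3.6833 [ 7.30759375e-02  2.23175180e-01  9.17334209e-01 -6.30436888e-04
  2.00277015e+00  7.39298636e-02]
```

Run:
```python
import cv2,numpy as np
a=cv2.imread('pics/w0.png');b=cv2.imread('pics/w1.png')
cv2.imwrite('pics/w0b.png',cv2.resize(a,(768,576),interpolation=cv2.INTER_CUBIC)); cv2.imwrite('pics/w1b.png',cv2.resize(b,(768,576),interpolation=cv2.INTER_CUBIC))
```

```text
(no output)
```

View pics/w0b.png

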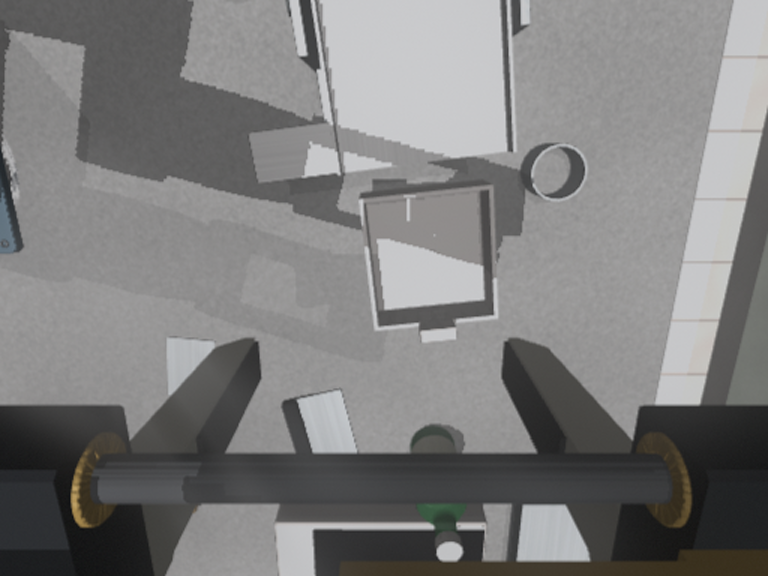

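View pics/w1b.png

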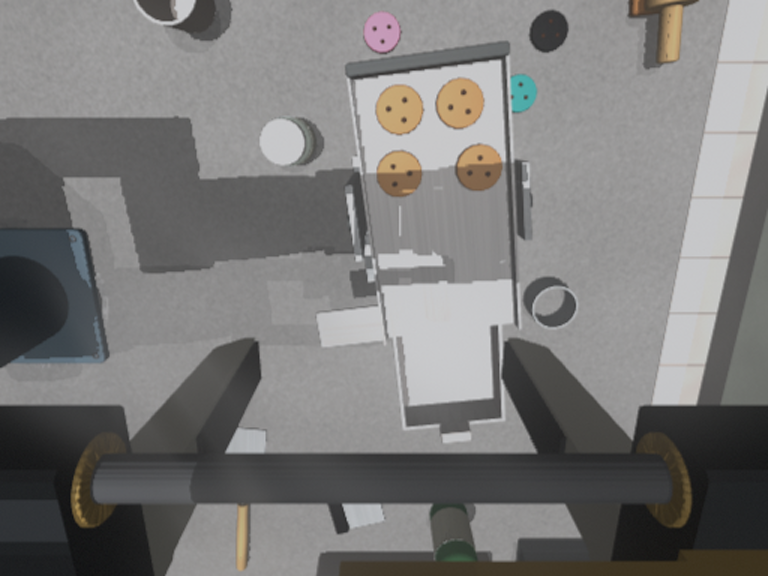

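w0 (×1.5 pixels): tub rim corners are at (360,200), (493,185), (497,317) and (376,329), the lug top front edge runs (421,342)–(456,339), and the tray lip is at (341,175)–(515,152). w1: end bar outer corners are (347,70) and (509,44), lip ends (385,343) and (519,325), tab outer edge (316,319)–(322,348).

Run:
```python
from h import *
def c(f,U,V,z):
    return cast(load(f),(U+.5)/1.5-.5,(V+.5)/1.5-.5,z)[:2].round(1)
for n,f,U,V,z in [('rimNL','w0',361,201,60),('rimNR','w0',493,186,60),('rimFR','w0',497,317,60),('rimFL','w0',377,329,60),
 ('lugL','w0',421,342,85),('lugR','w0',456,339,85),('lugL2','w0',421,331,85),('lugR2','w0',456,328,85),
 ('lipL0','w0',343,174,187),('lipR0','w0',515,152,187),('lipL1','w1',386,342,187),('lipR1','w1',519,326,187),
 ('barL','w1',348,66,187),('barR','w1',509,43,187),('tab1','w1',317,319,177),('tab2','w1',322,348,177),('tab1w0','w0',249,134,177),('tab2w0','w0',257,182,177),
 ('cutter','w0',557,170,45),('cutter1','w1',553,304,45),('biscFL','w1',399,109,179),('jar','w1',286,142,85)]:
    print(n,c(f,U,V,z))
```

```text
rimNL [536.4 -29.3]
rimNR [682.3 -12.7]
rimFR [ 698.  -167.8]
rimFL [ 554.  -183.5]
lugL [ 605.4 -189.2]
lugR [ 645.9 -185.3]
lugL2 [ 605.  -175.3]
lugR2 [ 645.3 -171.5]
lipL0 [527.   10.7]
lipR0 [669.2  28.6]
lipL1 [524.2  13.9]
lipR1 [667.5  32.7]
barL [488.6 290.3]
barR [634.8 309.4]
tab1 [448.6  36.8]
tab2 [452.8   2. ]
tab1w0 [448.3  42.5]
tab2w0 [452.   3.]
cutter [756.4   3.5]
cutter1 [755.5   5.8]
biscFL [536.1 253.5]
jar [408.1 221.2]
```

Stand yaw comes out at about 0.127 with origin near (582,154). Tub yaw is about 0.107 with centre near (618,-98), 85 mm short of home, and the sizes agree. One closer view will sharpen the numbers.

Run:
```python
from h import *
robot.move_ptp((580,-30,330),[np.pi,0,np.pi/2]); d=grab('wrist','w2')
cv2.imwrite('pics/w2b.png',cv2.resize(d['img'][:290],None,fx=1.56,fy=1.56*1.0,interpolation=cv2.INTER_CUBIC))
for n,p in dict(lipL=(500,10,187),rim=(617,-100,60)).items(): print(n,proj(d,p)*1.56)
print(robot.current_t(), robot.inverse_kinematics([626,-180,52],[np.pi,0,.107]))
```

```text
lipL [267.59516598 210.68284333]
rim [436.00697837 309.76360725]
4.7333 [-4.50922314e-01  5.78291133e-01  1.47330437e+00 -4.44089210e-16
  1.08999716e+00  1.01287401e+00]
```

View pics/w2b.png

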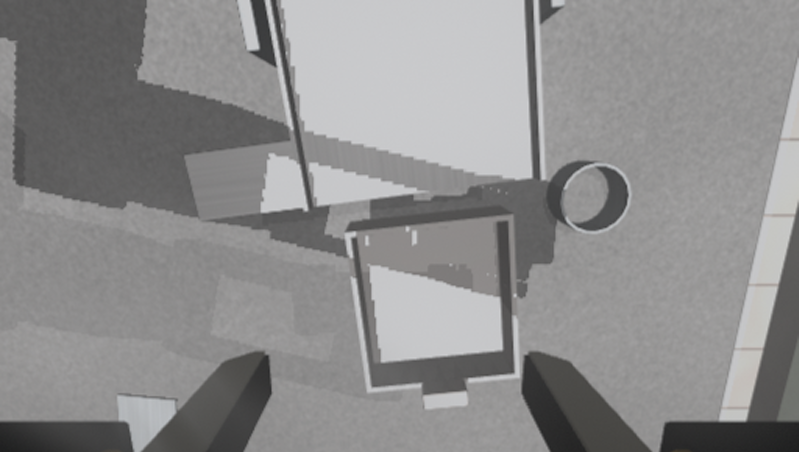

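w2 (×1.56): the tab's outer edge runs (185,155)–(202,220), and the outer tops of the lip walls are at (306,211) and (546,179). Tub rim corners are (346,233), (514,211), (520,376) and (367,392); the lug top runs (424,409)–(467,405).

Run:
```python
from h import *
d=load('w2')
def c(U,V,z): return cast(d,(U+.5)/1.56-.5,(V+.5)/1.56-.5,z)[:2]
P={n:c(*a) for n,a in dict(tab1=(185,155,177),tab2=(202,220,177),lipL=(306,211,187),lipR=(546,179,187),wallR=(539.5,10,187),wallL=(273,10,187),
 NL=(346,233,60),NR=(514,211,60),FR=(520,376,60),FL=(367,392,60),l1=(424,409,85),l2=(467,405,85),cut=(597,198,45)).items()}
for n,p in P.items(): print(n,p.round(1))
a=lambda p,q:np.arctan2(*(q-p)[::-1]).round(4)
print('yaw lip',a(P['lipL'],P['lipR']),'tab',a(P['tab2'],P['tab1'])-np.pi/2,'walls',a(P['lipR'],P['wallR'])-np.pi/2,a(P['lipL'],P['wallL'])-np.pi/2)
print('tub',a(P['NL'],P['NR']),a(P['FL'],P['FR']),a(P['FL'],P['NL'])-np.pi/2,a(P['FR'],P['NR'])-np.pi/2,a(P['l1'],P['l2']))
y=.127;X=np.array([np.cos(y),np.sin(y)]);Y=np.array([-X[1],X[0]])
print('O lip',(P['lipL']+P['lipR'])/2+135*Y,'O tab',(P['tab1']+P['tab2'])/2+151*X+113*Y)
print('tub c',sum(P[k] for k in('NL','NR','FR','FL'))/4, np.linalg.norm(P['lipL']-P['lipR']),np.linalg.norm(P['tab1']-P['tab2']),np.linalg.norm(P['NL']-P['NR']),np.linalg.norm(P['FR']-P['NR']))
```

```text
tab1 [448.8  43.2]
tab2 [454.6   2.8]
lipL [523.6  10. ]
lipR [670.9  29.2]
wallR [659.1 120.9]
wallL [511.4 121. ]
NL [535.3 -27.5]
NR [682.9  -8.2]
FR [ 699.9 -168. ]
FL [ 551.  -185.1]
l1 [ 605.6 -189.3]
l2 [ 645.7 -185.1]
cut [760.3   1.2]
yaw lip 0.1303 tab 0.14300367320510343 walls 0.12740367320510337 0.10950367320510335
tub 0.13 0.1146 0.09960367320510355 0.10580367320510353 0.1033
O lip [580.17104031 153.51080561] O tab [587.16434366 154.23038555]
tub c [617.25951744 -97.19698444] 148.50676690122384 40.7913819627579 148.9029551386642 160.63004470262084
```

```bash
python3 - <<'E'
from h import *
d=load('w2')
def c(f,U,V,z,k): return cast(load(f),(U+.5)/k-.5,(V+.5)/k-.5,z)[:2]
y=.127;X=np.array([np.cos(y),np.sin(y)]);Y=np.array([-X[1],X[0]])
O=np.array([581,154])
for a in [('w2',248,50,177,1.56),('w2',238,0,177,1.56),('w2',564,6,177,1.56),('w0',302,55,177,1.5),('w0',529,23,177,1.5),('w1',346,175,177,1.5),('w1',354,253,177,1.5),('w1',529,161,177,1.5),('w1',532,235,177,1.5)]:
    p=c(*a)-O; print(a,p@X,p@Y)
E
python3 - <<'E'
import cv2,numpy as np
a=cv2.imread('pics/w1.png')[90:250,190:370]
cv2.imwrite('pics/c1.png',cv2.resize(a,None,fx=4,fy=4*.9,interpolation=cv2.INTER_CUBIC)[:600])
E
```

```text
('w2', 248, 50, 177, 1.56) -93.73564358966772 -40.09213989462729
('w2', 238, 0, 177, 1.56) -93.80595940099877 -13.997321212519271
('w2', 564, 6, 177, 1.56) 90.13268777212383 -40.63566959400254
('w0', 302, 55, 177, 1.5) -91.25338324657076 -39.86318984109704
('w0', 529, 23, 177, 1.5) 89.36434671094042 -39.68308829023583
('w1', 346, 175, 177, 1.5) -91.63237982089055 49.4369825625079
('w1', 354, 253, 177, 1.5) -95.23582924302607 -30.972263516161654
('w1', 529, 161, 177, 1.5) 90.16583725909337 39.852941319026776
('w1', 532, 235, 177, 1.5) 90.5969642495697 -35.36703642638268
```

View pics/c1.png

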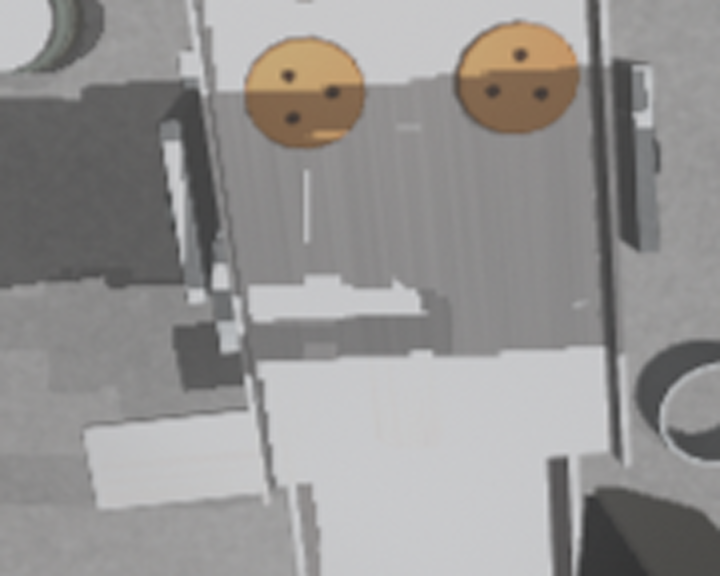

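Cheek corners land at x ±91 to 93, y ±40, which confirms the stand origin near (580.5,154) and yaw 0.127. Now I'll grasp the lug and slide to 12 mm short of home.

```bash
cat >> h.py <<'E'
yaw=.127;X=np.array([np.cos(yaw),np.sin(yaw),0]);Y=np.array([-X[1],X[0],0]);O=np.array([580.5,154,0])
def S(x,y,z): return O+x*X+y*Y+[0,0,z]
def st(m=''): print(m,'t',round(robot.current_t(),2),'p',np.round(robot.current_tcp_pos(),1),'F',np.round(robot.current_contact_force(),1),'g',round(robot.current_gripper_width(),3))
E
python3 - <<'E'
from h import *
o=[np.pi,0,.107]
robot.move_ptp((625.4,-179.8,130),o); robot.move_gripper(.55); st('above')
print(robot.move_linear((625.4,-179.8,51.5),speed=120,f_stop=8)); st('down')
robot.move_gripper(0); st('grip')
print(robot.move_linear(S(0,-265,51.5),[np.pi,0,yaw],speed=60,f_stop=25)); st('pre'); print(robot.current_eef_rot())
a=grab('scene','s1')['img'];b=grab('top','t1')['img'];w=grab('wrist','w3')['img']
cv2.imwrite('pics/m1.png',np.hstack([cv2.resize(a[140:290,120:340],(400,273)),cv2.resize(w,(364,273))]))
E
```

```text
above t 6.72 p [ 625.4 -179.8  129.9] F [ 0.5 -0.  -0.5] g 0.548
False
down t 7.53 p [ 626.  -180.1   52.2] F [-0.8 -0.3  0.3] g 0.551
grip t 8.18 p [ 625.6 -180.1   51.8] F [-0.6 -1.1  1.4] g 0.173
False
pre t 9.53 p [ 614.2 -108.5   51.7] F [-0.3 -0.4  6.3] g 0.169
[-3.14085259e+00 -3.69787881e-04  1.26729305e-01]
```

View pics/m1.png

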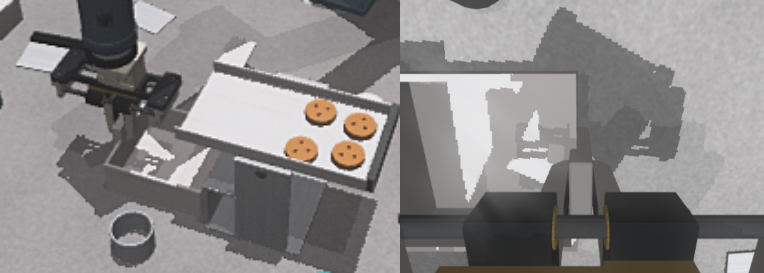

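The scene view shows the lug held, the tub square and a few mm off the plate, and the cutter clear. Final push next.

Run:
```python
from h import *
print(robot.move_linear(S(0,-240,51.7),speed=12,f_stop=10)); st('push')
p=robot.current_tcp_pos(); print('stand frame',(p-O)@X,(p-O)@Y)
robot.sleep(.3); st('rest')
robot.move_gripper(.45); st('open')
p=robot.current_tcp_pos()
robot.move_linear(p+[0,0,110],speed=150); st('up')
a=grab('scene','s2')['img']
robot.move_ptp((580,-30,330),[np.pi,0,np.pi/2]); w=grab('wrist','w4')['img']
cv2.imwrite('pics/m2.png',cv2.resize(w[:290],None,fx=1.56,fy=1.56,interpolation=cv2.INTER_CUBIC)); st()
cv2.imwrite('pics/m3.png',cv2.resize(a[150:290,130:330],(800,560),interpolation=cv2.INTER_CUBIC))
```

```text
True
push t 10.82 p [613.1 -98.   51.8] F [0.2 0.  3.1] g 0.169
stand frame 0.45004931255419145 -254.14743792734276
rest t 11.12 p [613.1 -98.1  51.8] F [-0.   2.   1.7] g 0.176
open t 11.76 p [614.  -99.2  52.4] F [ 0.   0.4 -0.6] g 0.451
up t 12.64 p [613.4 -99.  161.5] F [-0.6 -0.8  0.1] g 0.45
 t 13.97 p [579.8 -30.1 328.8] F [-0.8 -0.3 -0.9] g 0.449
```

View pics/m2.png

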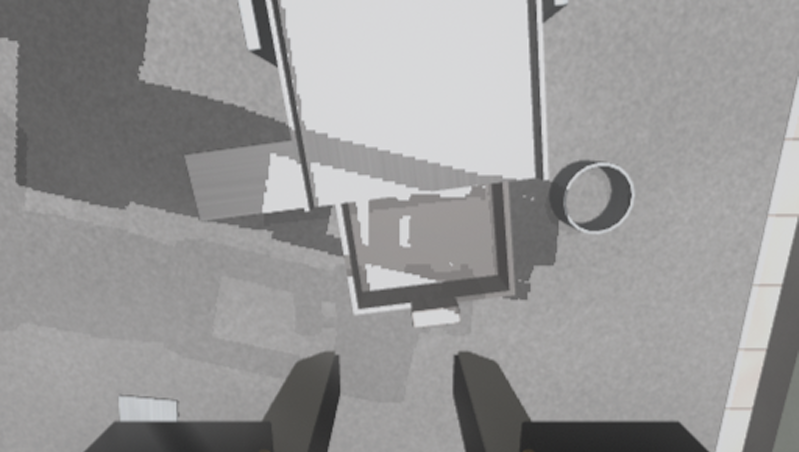

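View pics/m3.png

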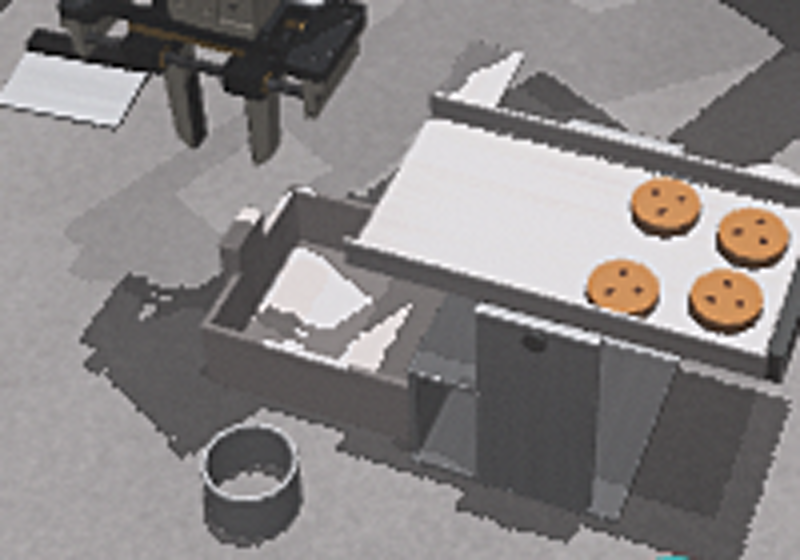

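The tub now looks flush against the plate. m2: far rim corners (357,314) and (515,293), side edges at (342,204) and (509,182), lug (414,327)–(460,322). Checking numbers.

Run:
```python
from h import *
d=load('w4')
Q={}
for n,U,V,z in [('FL',357,314,60),('FR',515,293,60),('sL',342,206,60),('sR',510,182,60),('l1',414,327,85),('l2',460,322,85)]:
    p=cast(d,(U+.5)/1.56-.5,(V+.5)/1.56-.5,z)-O; Q[n]=p; print(n,(p@X).round(1),(p@Y).round(1))
for a,b in (('FL','FR'),('l1','l2')): print(np.arctan2((Q[b]-Q[a])@Y,(Q[b]-Q[a])@X))
for y in(np.pi/2+yaw,): 
    for s in (S(-118,-113,200),S(-118,-100,110)): print(robot.inverse_kinematics(s,[np.pi,0,y]))
```

```text
FL -71.1 -250.3
FR 75.4 -248.5
sL -68.9 -150.1
sR 76.9 -148.4
l1 -19.8 -260.0
l2 20.8 -260.5
0.011650853066058823
-0.01199715643989972
[-0.17728744  0.14382851  1.72787202  0.          1.26989212 -0.30428744]
[-0.15051216  0.23689809  1.8552342   0.          1.04946036 -0.27751216]
```

Measured far rim is -249.4 (home -250), lug -260.2 (-261) and lateral offset within 2 mm, so it fits. A gentle confirming nudge behind the lug comes next, then on to the tab.

```bash
cat >> h.py <<'E'
OT=[np.pi,0,np.pi/2+yaw]
def tabtip(a,dz=0,x=-118):
    y=-113*np.cos(a)-12*np.sin(a); z=-113*np.sin(a)+12*np.cos(a)
    return S(x,y,165+z+7.5*np.tan(a)+dz)
def fz(n=6):
    v=[]
    for _ in range(n): v.append(robot.current_contact_force()[2]); robot.sleep(.015)
    return float(np.mean(v))
E
python3 - <<'E'
from h import *
robot.move_gripper(0)
robot.move_ptp(S(0,-295,110),OT); robot.move_linear(S(0,-295,50),speed=150)
r=robot.move_linear(S(0,-255,50),speed=20,f_stop=9); st('nudge %s'%r)
p=robot.current_tcp_pos(); print(((p-O)@Y).round(2),((p-O)@X).round(2)); robot.sleep(.2); st()
robot.move_linear(p-30*Y,speed=100); robot.move_linear(p-30*Y+[0,0,160],speed=200)
robot.move_ptp(tabtip(0,30),OT); robot.sleep(.3)
t=robot.current_t(); b=fz(); print('bias',b,'dt',robot.current_t()-t); st('hover')
r=robot.move_linear(tabtip(0,-5),speed=12,f_stop=2); st('contact %s'%r); print(fz(3)-b, tabtip(0))
E
```

```text
nudge True t 17.52 p [ 614.9 -115.2   50. ] F [ 0.3 -2.4  0.8] g 0.003
-271.41 -0.0
 t 17.73 p [ 614.6 -115.2   49.4] F [ 0.8 -2.2  1.1] g 0.006
bias 0.23703814723116776 dt 0.09999999999999787
hover t 20.42 p [478.1  26.5 206.8] F [-0.3  0.5 -0.1] g 0.005
contact True t 22.59 p [477.8  26.9 177. ] F [1.2 0.4 4.8] g 0.004
4.352576916330881 [477.76278586  26.9643167  177.        ]
```

The tub is firm against the plate (9 N stop). The tip touched the tab at z = 177.0 as predicted. Next comes the stepped descent.

Run:
```python
from h import *
b=.24; a=.0; log=[]
while a<.72:
    a+=.02 if a<.34 else .006
    s=robot.move_linear(tabtip(a),speed=25 if a<.36 else 12,f_stop=6)
    f=fz(3)-b; log.append((round(a,3),round(f,1)))
    if f>8.5 and a>.3 or f>12 or s: print('stop',s); break
print(log); st('end'); print('dz',robot.current_tcp_pos()-tabtip(a))
for _ in range(3): print(round(fz(4)-b,2))
```

```text
stop False
[(0.02, 4.0), (0.04, 4.2), (0.06, 4.8), (0.08, 4.2), (0.1, 4.7), (0.12, 3.9), (0.14, 4.2), (0.16, 4.7), (0.18, 3.7), (0.2, 4.3), (0.22, 4.3), (0.24, 3.5), (0.26, 3.5), (0.28, 3.8), (0.3, 3.4), (0.32, 3.2), (0.34, 2.9), (0.346, 2.3), (0.352, 2.6), (0.358, 2.6), (0.364, 2.7), (0.37, 3.0), (0.376, 2.6), (0.382, 2.5), (0.388, 2.7), (0.394, 2.0), (0.4, 2.6), (0.406, 2.5), (0.412, 2.5), (0.418, 1.7), (0.424, 2.3), (0.43, 1.9), (0.436, 2.6), (0.442, 2.2), (0.448, 2.4), (0.454, 2.3), (0.46, 2.0), (0.466, 1.7), (0.472, 2.2), (0.478, 1.7), (0.484, 2.2), (0.49, 2.1), (0.496, 2.2), (0.502, 1.9), (0.508, 1.8), (0.514, 1.4), (0.52, 1.6), (0.526, 1.4), (0.532, 1.3), (0.538, 1.4), (0.544, 1.5), (0.55, 1.2), (0.556, 1.8), (0.562, 1.5), (0.568, 3.7), (0.574, 5.7), (0.58, 8.4), (0.586, 11.3)]
end t 40.04 p [476.5  38.3 118.6] F [-2.8 -7.  11.4] g 0.002
dz [ 0.25834052 -0.80416242  1.0765357 ]
11.5
11.63
11.0
```

Stop felt at about 0.565 rad. Force is now about 11.4 N vertical and 13.4 N total, inside the band, so I hold here and check the biscuits.

Run:
```python
from h import *
for _ in range(6): robot.sleep(.2); print(np.round(robot.current_contact_force(),1))
a=grab('scene','s3')['img']; st()
cv2.imwrite('pics/m4.png',cv2.resize(a[150:290,130:330],(800,560),interpolation=cv2.INTER_CUBIC))
```

```text
[-3.6 -7.3 11.3]
[-2.2 -6.7 11.9]
[-3.1 -7.  11.9]
[-2.3 -6.2 11.1]
[-3.6 -7.2 11.2]
[-3.3 -7.2 10.3]
 t 41.49 p [476.5  38.3 118.6] F [-3.  -6.8 11.4] g 0.002
```

View pics/m4.png

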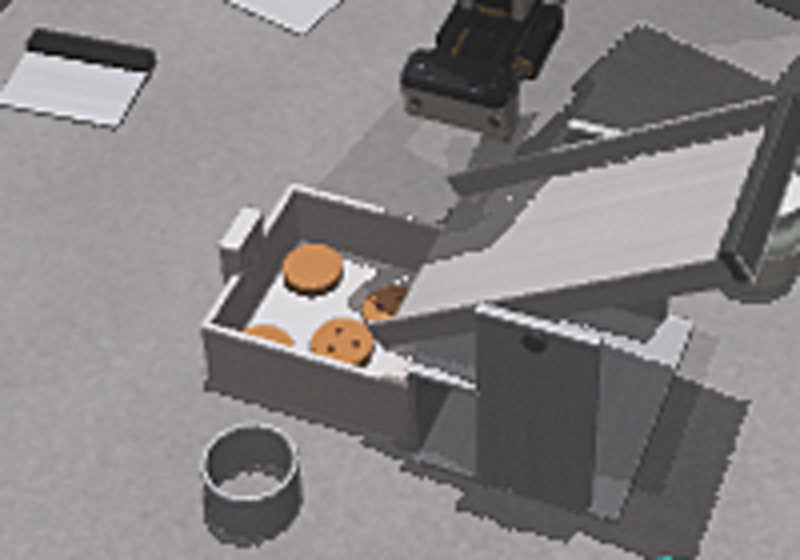

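All four biscuits are in the tub and the tray is empty. Easing back now.

Run:
```python
from h import *
L=[]
for a in np.r_[np.linspace(.57,.05,11),.02,0,-.01]:
    robot.move_linear(tabtip(max(a,0),1.0 if a<0 else 0),speed=20 if a>.03 else 8); L.append((round(a,2),round(robot.current_contact_force()[2],1)))
print(L); st('level')
robot.move_linear(tabtip(0,12),speed=12); st('off')
robot.move_linear(tabtip(0,130),speed=200); robot.move_ptp((580,-30,330),OT)
w=grab('wrist','w5')['img']; s=grab('scene','s4')['img']; st()
A=cv2.resize(s[140:300,120:340],(400,291)); B=cv2.resize(w[:280],(400,219))
cv2.imwrite('pics/m5.png',np.hstack([A,np.vstack([B,np.zeros((72,400,3),np.uint8)])]))
```

```text
[(np.float64(0.57), np.float64(5.3)), (np.float64(0.52), np.float64(2.7)), (np.float64(0.47), np.float64(2.7)), (np.float64(0.41), np.float64(3.9)), (np.float64(0.36), np.float64(4.0)), (np.float64(0.31), np.float64(4.3)), (np.float64(0.26), np.float64(4.8)), (np.float64(0.21), np.float64(4.3)), (np.float64(0.15), np.float64(4.5)), (np.float64(0.1), np.float64(4.6)), (np.float64(0.05), np.float64(4.6)), (np.float64(0.02), np.float64(4.2)), (np.float64(0.0), np.float64(4.1)), (np.float64(-0.01), np.float64(-0.6))]
level t 47.23 p [477.5  26.6 177.6] F [ 0.1  1.1 -0.6] g 0.005
off t 48.3 p [477.7  27.  188.9] F [-0.2 -0.4 -0.1] g 0.006
 t 49.69 p [578.9 -29.4 328.8] F [-0.4  1.  -0.2] g 0.006
```

View pics/m5.png

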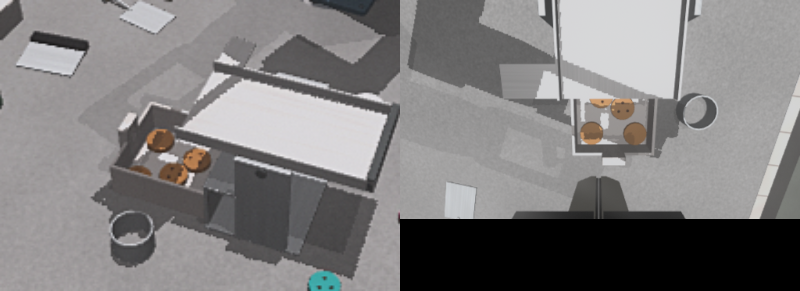

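The tray is level and empty, all four biscuits are in the tub, the tub is still against the plate, and the arm is clear.

```bash
python3 -c "
from h import *
robot.hand_in(); st()"
```

```text
the job is handed in; nothing more can be done
the job is handed in; nothing more can be done
```

The job is done and handed in; the last clock reading before that was 49.7 s of the 67 s allowed.

- **Tub:** I took it by the lug, slid it up to the front plate and let go. A light nudge behind the lug then met about 9 N without moving it on. The camera put it within about 1 mm of home along the slide, 0.5 to 2.5 mm off sideways, and square to about 0.01 rad.
- **Tray:** I pushed the tab down in small steps and felt the stop at about 0.565 rad. I held it there for about 1.7 s at 10 to 12 N vertical, or about 13.5 N in total. The tray was then eased back with the finger in contact all the way to level (3 to 5 N), and the finger lifted off without a snap.
- **Last check:** The final pictures show all four biscuits in the tub, an empty level tray, and the cutter where it was. I saw nothing else moved, but the other items were not measured again.
- **Disagreement:** The tab's outer edge measured about 6 mm nearer the tray than the description says. I took the stand's position from the lip and cheeks instead, and the finger met the tab at exactly the expected height (177.0 mm).

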